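# Release a latched movement carrier from its bench dock and pass it on

## Task

The movement in the bench dock is finished: reach in under the carrier's front lip, find by feel which of the two paddles there is the spring latch (the other is a fixed blank) and press it until the carrier pops up. Then take the carrier by its movement holder, lift it straight out, keep it level, and set it down, not dropping it, in the middle of the empty transfer tray, lined up with the tray (either way round). Leave the other carrier and everything else on the bench where they are.

Things in the scene. Friction and masses are not known exactly. Their poses are not given: they have to be found in the camera images.
- dock: Fixed aluminium dock, 94 wide (y), 70 high, on a foot 108 x 118; origin: centre under it, on the bench; x from its front (robot side) to its rear, y to its left, z up. Front wall's outer face at x = -40 mm. The carrier sits in its open top, held by a latch at the front. When the latch lets go, a sprung lifter raises the carrier by 7 and holds it there, level.
- press_left (a point): Place to press on the front face of the left paddle (dock x = -54, y = +24 mm, 32 above the bench; axes as the dock's). The paddle is an upright dark plate 28 wide, from 20 to 54 above the bench, under the carrier's front lip and unseen from above. Either this or the right paddle is the spring latch, the other a fixed blank of the same look; it differs from time to time.
- press_right (a point): The same for the right paddle (dock y = -24 mm). The latch, pushed to the rear (dock +x), gives at 3 to 12 N, lets the carrier go after 2 to 6 of travel and stops hard at 8; the blank does not give at all.
- latch (a joint): Travel of the spring latch, m: 0 = out (its spring returns it), 0.008 = at its stop. It does not tell on which side the latch is.
- carrier_lip (a point): Middle of the lower front edge of the docked carrier's lip, 71 above the bench when seated (77 popped up); the lip is the front of the carrier's 8 thick, 98 wide plate. It reaches 12 farther to the front than the paddles' faces, so a vertical finger cannot get at them, but one tilted about 45 deg, pointing to the rear and down, can.
- carrier_grip (a point): Centre of the docked carrier's movement holder, by which to take it: a flat-sided brass block 56 (x) x 38 (y) x 20 high, part of the carrier; jaws and movement on it rise to 16 above this point. Its underside is the plate's top, 10 below this point; the plate spans x -66 to +56, y -49 to +49 mm from here. 89 above the bench seated, 95 popped up. 0.27 to 0.39 kg, balanced about here.
- carrier_foot (a point): Centre between the undersides of the two black runners on which the docked carrier stands, 42 below the holder's centre. They are 24 high under the plate and span x -33 to +43, y -39 to +39 mm from here; lifted 25 they leave the dock.
- tray_in (a point): Centre of the inner floor of the empty transfer tray, where the carrier must go: fixed shallow grey plastic tray, 138 (x) x 118 (y) x 16 high outside, walls 4 thick, floor 4 above the bench; x along its length. With the carrier standing in it, the holder's centre is 42 above this point.
- tray_b: The other, identical tray, which is occupied; origin at the centre of its underside.
- carrier_b_grip (a point): Centre of the movement holder of the other carrier, identical, standing in the other tray; leave it alone.
- loupe: Black eye loupe, 34 across, 30 high, standing on the bench; origin at its foot. Leave it.
- tweezers: Steel tweezers, 130 long, 9 high, lying in front of the trays; origin near the middle, underside. Leave them.
- screwdriver: Small screwdriver, 117 long, 12 thick, lying behind the trays; origin near the middle, underside. Leave it.
- blower: Black rubber dust blower, 54 across, 100 high, standing; origin at its foot. Leave it.
- dome: Glass dust cover with a knob, 68 across, 60 high; origin at its foot. Leave it.
Things that resemble listed ones, but are neither listed nor needed, are in the scene too. What is shaped like the part that bears tray_in but green is not meant. What is shaped like the part that bears carrier_lip but green is not meant.

How it is judged:
By the outcome, as a careful person would: the job done as asked, in the order asked, and still so for the second after the job is handed in, with the robot touching nothing.
It also fails if it takes over 64 s, if anything falls off the work surface, if the arm or the gripper's body presses on something with over 40 N, if the wrist force passes 120 N, or if a joint passes its speed limit or range.

## Robot

A 6-joint arm with a two-finger parallel gripper is mounted at the origin on the work surface. World frame = base frame: x ahead of the robot, y to its left, z up, the work surface at z = 0. Lengths are in mm, angles in degrees, forces in N, time in s.
With the tool pointing down it reaches from about 350 to 850 mm from the base axis. Payload 8.1 kg.
Tool frame: the origin (TCP) lies midway between the tips of the shut fingers; the grasp point (between the pads) lies 19 mm behind it; y points along the fingers, x is the direction in which the jaws open and shut, and the axes are right-handed (so a half turn about y gives the same grasp; the last joint's range is limited). The gripper opens to 85 mm and grips with 20 to 120 N. Pads are 22 mm wide; open, the fingers measure 114 mm over their backs; the gripper's body (76 mm by 85 mm) begins 54 mm behind the grasp point. The pads swing forward as they close: fully open they stand 13 mm farther back than shut.
Start: joints at [71.368, 7.471, 85.268, -0, 87.261, -4.893], TCP at [142.483, 582.841, 231.292] pointing down, gripper open.
Joint ranges: [-169.43, 169.43], [-51.17, 129.36], [1.28, 143.12], [-76.62, 256.62], [0, 156.53], [-152.29, 152.29]. Speed limits (degrees/s): [136.94, 136.94, 159.86, 180, 180, 180].

## Interface

Orientations are given as [roll, pitch, yaw] about the fixed x, y, z axes, in that order (R = Rz(yaw) Ry(pitch) Rx(roll)).
In Python, from bench import r gives the robot as it stands.
- The arm moves only by the tool move_arm, never from a script. Its arguments are lists of equal length, an entry for each row: "linear": the shift along the tool's x, y, z normalised to -1 to 1, where 1 is 300 mm, a list of three; "twist": the turn, a rotation vector about the tool's x, y, z normalised to -1 to 1, where 1 is pi/2 rad, a list of three; "hand": the opening, from -1 (shut) to 1 (fully open). A call has 1 to 12 rows; each row is the pose to reach, as a shift and turn from the pose measured when the call began, along the tool's axes at that moment; what a row does not reach only later rows make up. A row lasts 1/12 s, in which the tool goes at most 41.7 mm and 7.16 degrees, less where a joint would pass 70% of its speed; a pose out of reach is approached as far as the arm can. A call with a number of a shift or a turn outside -1 to 1 is refused whole. A call with a gripper value outside its range is refused whole. The fingers move at their own pace and stop on an object; "force" is the grip in N (left out, the last holds). Time passes only in rows, so rows that repeat a pose let the fingers close. It gives the time, the measured TCP pose, the force and the opening at its end, in the units of the state.
- r.sense(): the state, without advancing time (a new reading comes with each control period).
- r.snapshot(name): name is "side" or "top"; returns a dict with "frame" (384x512x3 uint8, red, green, blue), "range_z" (384x512 float32, mm along the optical axis (not along the pixel's ray), 0 where there is no reading), "intrinsics" (3x3 intrinsics, pixels), "R" (3x3) and "t" (3): a world point X has camera coordinates R X + t. Camera axes: x right, y down, z forward; pixel columns grow to the right and rows downward; lengths in mm; the calibration is good to about 2 mm. A picture is of the moment at which its call begins.
- r.hand_in(): hands the job in, once; it reports no verdict.
The state is a dict: "time": time; "joint_pos": joint angles; "qd": joint speeds; "joint_efforts": joint torques, N m; "tool_pos": TCP position; "tcp_rot": TCP orientation; "ft_force": force on the tool from outside, world axes, zero at the start; "wrist_torque": the same for the moment, N m; "finger_gap": finger opening in mm.
Only numpy, scipy, OpenCV 4.12 (cv2) and the standard library are available. Lean on these libraries where they do the work, as an engineer would, in place of code of your own. Each camera call takes 0.05 s, during which the arm holds its last target. There are 200 camera calls.

## Working session

There is one attempt and no reset: what is moved stays moved. The work goes in short steps, Python scripts to look and compute and a tool call to move; the robot and the scene stay as the last step left them, time stands still between calls to the robot, and variables do not carry over. Pictures are saved under pics/ and viewed, on a budget of 10 in all, crops included, one or two more only if the job needs it, and the job is handed in when it is done.

Besides the shell and the picture viewer there is one more tool, called as name(argument=value, ...), one argument or row to a line, values as JSON. move_arm: Moves the arm, as the interface text tells. Scaled input: -1 to 1 covers 300 mm each way for a shift and pi/2 rad each way for a turn. Its arguments: {"type":"object","properties":{"linear":{"type":"array","items":{"type":"array","items":{"type":"number","minimum":-1,"maximum":1}}},"twist":{"type":"array","items":{"type":"array","items":{"type":"number","minimum":-1,"maximum":1}}},"hand":{"type":"array","items":{"type":"number"}},"force":{"type":"number"}},"required":["linear","twist","hand"]}

```bash
mkdir -p pics; ls; cat > h.py <<'E'
import numpy as np, cv2
from bench import r
def snap(n):
    s=r.snapshot(n); np.savez(f'{n}.npz',**s); return s
def load(n): return dict(np.load(f'{n}.npz'))
def cloud(s):
    K,R,t=s['intrinsics'],s['R'],s['t']; z=s['range_z']
    v,u=np.mgrid[:z.shape[0],:z.shape[1]]
    c=np.stack([(u-K[0,2])/K[0,0]*z,(v-K[1,2])/K[1,1]*z,z],-1)
    P=(c-t)@R; P[z<=0]=np.nan; return P
def save(s,name): cv2.imwrite(f'pics/{name}.png',cv2.cvtColor(s,cv2.COLOR_RGB2BGR))
E
python3 - <<'E'
from h import *
a=snap('top');b=snap('side')
save(a['frame'],'top0');save(b['frame'],'side0')
s=r.sense();print(s)
for q in(a,b):print(-q['R'].T@q['t'],q['R'][2],q['intrinsics'][0,0])
E
```

```text
pics
{'time': 0.1, 'joint_pos': array([ 7.13684652e+01,  7.51091519e+00,  8.53221953e+01,  1.16893417e-03,
        8.72626384e+01, -4.89455431e+00]), 'qd': array([-0.01943339, -0.10600803, -0.14110792, -0.15864124, -0.0635588 ,
       -0.09185938]), 'joint_efforts': array([ 1.40347416e-03, -5.70953536e+01, -5.01939690e+01, -1.32563032e-04,
        8.20616609e-03,  1.59380426e-05]), 'tool_pos': array([142.30732619, 582.37228048, 230.35603568]), 'tcp_rot': array([-89.99066724,   0.09530004,  76.2629705 ]), 'ft_force': array([-0.0937681 ,  0.31898993, -0.20987133]), 'wrist_torque': array([-0.04420826, -0.02866539, -0.00596646]), 'finger_gap': 85.30011044686245}
[ 361.09629551  -28.06775787 1279.08106001] [ 0.10944346  0.02729225 -0.99361827] 419.1911386073739
[ 418.39214469 -813.58066272  787.75349463] [ 0.0491129   0.7651815  -0.64193862] 384.88393526033417
```

View pics/top0.png

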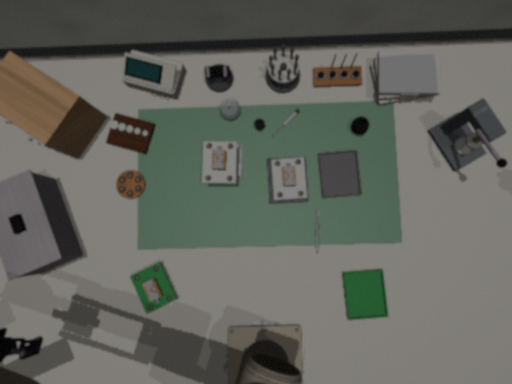

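View pics/side0.png

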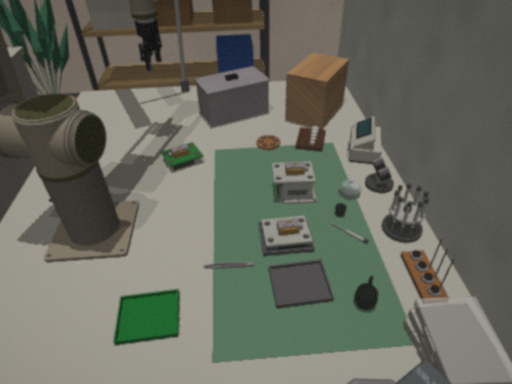

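The top view (x up, y left) shows three candidates. The docked carrier is at (221,163), standing tall over the dock. The occupied tray is at (289,180) and the empty grey tray at (340,174). The green carrier (153,287) and green tray (365,293) are decoys. Next I measure these and make a confirming crop.

```bash
python3 - <<'E'
from h import *
a=load('top');P=cloud(a);f=a['frame']
def rect(m,name):
    m=cv2.morphologyEx(m.astype(np.uint8),cv2.MORPH_CLOSE,np.ones((3,3)))
    n,l,st,c=cv2.connectedComponentsWithStats(m); i=1+st[1:,4].argmax()
    q=P[l==i]; q=q[~np.isnan(q).any(1)]
    R=cv2.minAreaRect(q[:,:2].astype(np.float32)); print(name,len(q),np.round(R[0],1),np.round(R[1],1),round(R[2],2),'z',np.round(np.percentile(q[:,2],[5,50,95]),1))
def win(u0,u1,v0,v1):
    m=np.zeros(f.shape[:2],bool);m[v0:v1,u0:u1]=1;return m
z=P[...,2]
rect(win(190,255,130,200)&(z>66),'dock carrier')
rect(win(190,255,130,200)&(z>66)&(f.min(2)>140),'dock white')
rect(win(190,255,130,200)&(z>92),'dock holder/top')
rect(win(310,370,145,205)&(z>2)&(z<22)&(f.max(2)<130)&(f[...,1]<f[...,0]+12.),'tray')
rect(win(262,312,150,210)&(z>28),'carrier b')
rect(win(262,312,150,210)&(z>6),'tray b')
for n,u,v in(('screwdriver',288,122),('tweezers',317,230),('loupe',259,125),('blower',360,126),('dome',230,110)):print(n,np.round(P[v-1:v+2,u-1:u+2].reshape(-1,3).mean(0)))
b=load('side')
c1=cv2.resize(f[120:220,185:375],(760,400),interpolation=cv2.INTER_CUBIC)
save(c1,'crop1')
E
```

```text
dock carrier 1411 [584.6 115. ] [ 98.5 122.7] 86.99 z [ 76.7  81.4 107.6]Traceback (most recent call last):
  File "<stdin>", line 12, in <module>
  File "<stdin>", line 5, in rect
ValueError: attempt to get argmax of an empty sequence
```

```bash
python3 - <<'E'
from h import *
a=load('top');P=cloud(a);f=a['frame'].astype(int)
def rect(m,name):
    m=cv2.morphologyEx(m.astype(np.uint8),cv2.MORPH_CLOSE,np.ones((3,3)))
    n,l,st,c=cv2.connectedComponentsWithStats(m)
    if n<2: print(name,'none');return
    i=1+st[1:,4].argmax()
    q=P[l==i]; q=q[~np.isnan(q).any(1)]
    R=cv2.minAreaRect(q[:,:2].astype(np.float32)); print(name,len(q),np.round(R[0],1),np.round(R[1],1),round(R[2],2),'z',np.round(np.percentile(q[:,2],[5,50,95]),1))
    print('  corners',np.round(cv2.boxPoints(R)).tolist())
def win(u0,u1,v0,v1):
    m=np.zeros(f.shape[:2],bool);m[v0:v1,u0:u1]=1;return m
z=P[...,2]
rect(win(190,255,130,200)&(z>66),'dock carrier')
rect(win(190,255,130,200)&(z>92),'dock holder/top')
rect(win(190,255,130,200)&(z>66)&(f[...,0]-f[...,2]>25),'dock brass')
rect(win(310,370,145,205)&(f[...,1]<f[...,0]+12),'tray')
rect(win(262,312,150,210)&(z>28),'carrier b')
for n,u,v in(('screwdriver',288,122),('tweezers',317,230),('loupe',259,125),('blower',360,126),('dome',230,110),('traymid',340,174)):print(n,np.round(P[v-1:v+2,u-1:u+2].reshape(-1,3).mean(0)))
save(cv2.resize(a['frame'][120:220,185:375],(760,400),interpolation=cv2.INTER_CUBIC),'crop1')
E
```

```text
dock carrier 1411 [584.6 115. ] [ 98.5 122.7] 86.99 z [ 76.7  81.4 107.6]
  corners [[521.0, 69.0], [643.0, 63.0], [648.0, 161.0], [526.0, 167.0]]
dock holder/top 296 [595.4 113.8] [38.  68.5] 87.33 z [ 93.9 105.2 109.9]
  corners [[560.0, 96.0], [629.0, 93.0], [630.0, 131.0], [562.0, 134.0]]
dock brass 43 [587.9  99. ] [49.6  9.1] 0.71 z [ 93.4  99.9 104.2]
  corners [[563.0, 103.0], [563.0, 94.0], [613.0, 95.0], [613.0, 104.0]]
tray 1803 [ 552.4 -244.8] [142.  123.1] 3.59 z [ 1.8  6.3 17.7]
  corners [[478.0, -188.0], [485.0, -311.0], [627.0, -302.0], [619.0, -179.0]]
carrier b 1334 [537.  -87.5] [123.   97.9] 2.48 z [33.9 38.5 64.6]
  corners [[473.0, -41.0], [478.0, -139.0], [601.0, -134.0], [596.0, -36.0]]
screwdriver [718. -93.   6.]
tweezers [ 382. -170.    4.]
loupe [704.  -4.  33.]
blower [ 684. -303.   60.]
dome [752.  83.  41.]
traymid [ 550. -246.    5.]
```

View pics/crop1.png

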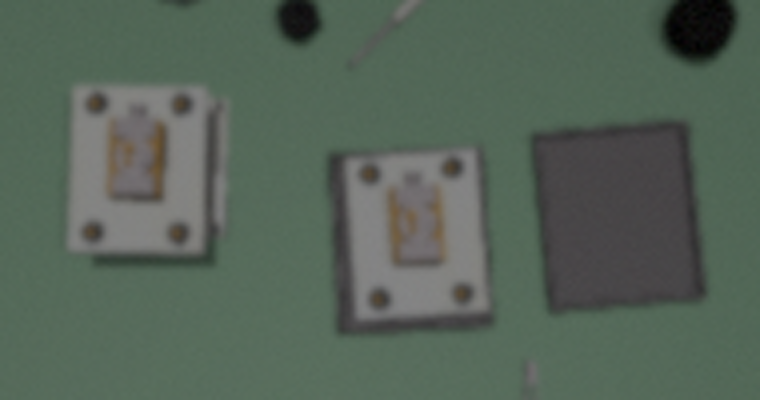

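The crop confirms it. The docked carrier is on the left, at crop (137,168), standing over the dock base. Carrier b sits in its tray at (415,235), and the empty grey tray is at (618,215). Next I compute the pre-press pose.

```bash
cat >> h.py <<'E'
from scipy.spatial.transform import Rotation as Ro
O=np.array([589.6,114.7,0.]); D=Ro.from_euler('z',-3.0,degrees=True)
T=np.array([552.4,-244.8,4.])
def dk(p): return O+D.apply(p)
def rel(p,yaw,tilt=0):
    "normalised shift/turn from the measured pose to world p, tool x at yaw, tool y tilted from down to the rear"
    s=r.sense(); R0=Ro.from_euler('xyz',s['tcp_rot'],degrees=True)
    R1=Ro.from_euler('xyz',[-90,0,yaw],degrees=True)*Ro.from_euler('x',-tilt,degrees=True)
    d=R0.inv().apply(np.asarray(p)-s['tool_pos']); w=(R0.inv()*R1).as_rotvec()
    print('lin',np.round(d/300,4),'twist',np.round(w/(np.pi/2),4),'| mm',np.round(d,1),'deg',np.round(np.degrees(w),1),'F',np.round(s['ft_force'],1),'t',round(s['time'],2))
def dpose():
    s=r.sense(); print('dock',np.round(D.inv().apply(s['tool_pos']-O),2),'F',np.round(D.inv().apply(s['ft_force']),2),s['tcp_rot'].round(1),'gap',round(s['finger_gap'],1),'t',round(s['time'],2))
E
python3 - <<'E'
from h import *
p=dk([-125,24,180]);print(p);rel(p,87,45)
E
```

```text
[466.02737111 145.20910336 180.        ]
lin [-1.159   0.1696 -1.3943] twist [-0.4987 -0.1127 -0.0478] | mm [-347.7   50.9 -418.3] deg [-44.9 -10.1  -4.3] F [-0.1  0.3 -0.2] t 0.1
```

move_arm(
  linear=[
    [-0.6,0.05,-0.7],
    [-0.6,0.05,-0.7],
    [-0.6,0.05,-0.7],
    [-0.6,0.05,-0.7],
    [-0.6,0.05,-0.7],
    [-0.6,0.05,-0.7],
    [-0.6,0.05,-0.7],
    [-0.6,0.05,-0.7],
    [-0.6,0.05,-0.7],
    [-0.6,0.05,-0.7],
  ],
  twist=[
    [-0.4987,-0.1127,-0.0478],
    [-0.4987,-0.1127,-0.0478],
    [-0.4987,-0.1127,-0.0478],
    [-0.4987,-0.1127,-0.0478],
    [-0.4987,-0.1127,-0.0478],
    [-0.4987,-0.1127,-0.0478],
    [-0.4987,-0.1127,-0.0478],
    [-0.4987,-0.1127,-0.0478],
    [-0.4987,-0.1127,-0.0478],
    [-0.4987,-0.1127,-0.0478],
  ],
  hand=[-1,-1,-1,-1,-1,-1,-1,-1,-1,-1],
)

```text
time: 0.93
tool_pos: [303.5, 358.2, 216.2]
tcp_rot: [-135.0, -0.1, 87.0]
ft_force: [0.2, 1.2, -0.1]
finger_gap: -0.0
```

```bash
python3 - <<'E'
from h import *
dpose();rel(dk([-125,24,120]),87,45)
E
```

```text
dock [-298.46  228.22  216.2 ] F [ 0.1  1.2 -0.1] [-1.35e+02 -1.00e-01  8.70e+01] gap -0.0 t 0.93
lin [-0.6811  0.6348 -0.1833] twist [-0.0004 -0.0008  0.0006] | mm [-204.3  190.4  -55. ] deg [-0.  -0.1  0.1] F [ 0.2  1.2 -0.1] t 0.93
```

move_arm(
  linear=[
    [-0.681,0.635,-0.183],
    [-0.681,0.635,-0.183],
    [-0.681,0.635,-0.183],
    [-0.681,0.635,-0.183],
    [-0.681,0.635,-0.183],
    [-0.681,0.635,-0.183],
    [-0.681,0.635,-0.183],
    [-0.681,0.635,-0.183],
    [-0.681,0.635,-0.183],
    [-0.681,0.635,-0.183],
  ],
  twist=[
    [0,0,0],
    [0,0,0],
    [0,0,0],
    [0,0,0],
    [0,0,0],
    [0,0,0],
    [0,0,0],
    [0,0,0],
    [0,0,0],
    [0,0,0],
  ],
  hand=[-1,-1,-1,-1,-1,-1,-1,-1,-1,-1],
)

```text
time: 1.77
tool_pos: [490.4, 162.8, 128.0]
tcp_rot: [-133.8, 0.6, 86.1]
ft_force: [-0.3, 0.3, 0.7]
finger_gap: 0.3
```

```bash
python3 - <<'E'
from h import *
dpose();rel(dk([-75,24,28]),87,45);rel(dk([-115,24,60]),87,45)
b=snap('side')
save(cv2.resize(b['frame'][130:250,210:370],(800,600),interpolation=cv2.INTER_CUBIC),'side1')
E
```

```text
dock [-101.54   42.87  127.97] F [-0.33  0.27  0.65] [-133.8    0.6   86.1] gap 0.3 t 1.77
lin [-0.0579  0.3028  0.1666] twist [-0.0131 -0.0025 -0.012 ] | mm [-17.4  90.8  50. ] deg [-1.2 -0.2 -1.1] F [-0.3  0.3  0.7] t 1.77
lin [-0.0612  0.1336  0.189 ] twist [-0.0131 -0.0025 -0.012 ] | mm [-18.4  40.1  56.7] deg [-1.2 -0.2 -1.1] F [-0.3  0.3  0.7] t 1.77
```

View pics/side1.png

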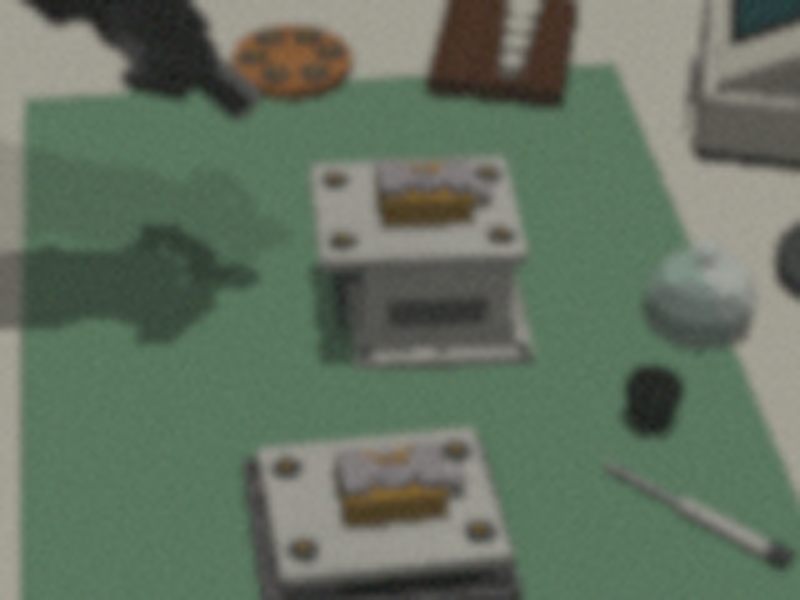

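The picture shows the tilted gripper in front of the dock at (235,95). The lip overhangs on the robot side at (325,250), over shadowed space. I go in low.

move_arm(
  linear=[
    [-0.061,0.134,0.189],
    [-0.061,0.134,0.189],
    [-0.061,0.134,0.189],
    [-0.061,0.134,0.189],
    [-0.061,0.134,0.189],
    [-0.061,0.134,0.189],
    [-0.058,0.22,0.178],
    [-0.058,0.303,0.167],
    [-0.058,0.303,0.167],
    [-0.058,0.303,0.167],
    [-0.058,0.303,0.167],
  ],
  twist=[
    [-0.013,-0.0025,-0.012],
    [-0.013,-0.0025,-0.012],
    [-0.013,-0.0025,-0.012],
    [-0.013,-0.0025,-0.012],
    [-0.013,-0.0025,-0.012],
    [-0.013,-0.0025,-0.012],
    [-0.013,-0.0025,-0.012],
    [-0.013,-0.0025,-0.012],
    [-0.013,-0.0025,-0.012],
    [-0.013,-0.0025,-0.012],
    [-0.013,-0.0025,-0.012],
  ],
  hand=[-1,-1,-1,-1,-1,-1,-1,-1,-1,-1,-1],
)

```text
time: 2.73
tool_pos: [519.8, 145.9, 29.4]
tcp_rot: [-135.0, 0.1, 87.0]
ft_force: [0.9, 0.1, -0.1]
finger_gap: -0.2
```

```bash
python3 - <<'E'
from h import *
dpose();rel(dk([-75,24,28]),87,45)
E
```

```text
dock [-71.29  27.53  29.41] F [ 0.92  0.13 -0.13] [-1.35e+02  1.00e-01  8.70e+01] gap -0.2 t 2.73
lin [-0.0118 -0.0054  0.0121] twist [ 0.0002  0.0003 -0.0006] | mm [-3.5 -1.6  3.6] deg [ 0.   0.  -0.1] F [ 0.9  0.1 -0.1] t 2.73
```

move_arm(
  linear=[
    [-0.0118,0,0],
    [-0.0118,0.0024,-0.0024],
    [-0.0118,0.0048,-0.0048],
    [-0.0118,0.0072,-0.0072],
    [-0.0118,0.0096,-0.0096],
    [-0.0118,0.0118,-0.0118],
    [-0.0118,0.0118,-0.0118],
    [-0.0118,0.0118,-0.0118],
  ],
  twist=[
    [0,0,0],
    [0,0,0],
    [0,0,0],
    [0,0,0],
    [0,0,0],
    [0,0,0],
    [0,0,0],
    [0,0,0],
  ],
  hand=[-1,-1,-1,-1,-1,-1,-1,-1],
)

```text
time: 3.4
tool_pos: [524.6, 142.1, 29.3]
tcp_rot: [-135.0, 0.1, 87.0]
ft_force: [0.2, -0.6, -0.4]
finger_gap: 0.1
```

```bash
python3 - <<'E'
from h import *
dpose()
E
```

```text
dock [-66.32  23.96  29.29] F [ 0.26 -0.59 -0.42] [-1.35e+02  1.00e-01  8.70e+01] gap 0.1 t 3.4
```

move_arm(
  linear=[
    [0,0.0024,-0.0024],
    [0,0.0048,-0.0048],
    [0,0.0072,-0.0072],
    [0,0.0096,-0.0096],
    [0,0.0096,-0.0096],
    [0,0.0096,-0.0096],
  ],
  twist=[
    [0,0,0],
    [0,0,0],
    [0,0,0],
    [0,0,0],
    [0,0,0],
    [0,0,0],
  ],
  hand=[-1,-1,-1,-1,-1,-1],
)

```text
time: 3.9
tool_pos: [528.8, 141.8, 29.3]
tcp_rot: [-135.0, 0.1, 87.0]
ft_force: [-0.1, 0.6, -0.8]
finger_gap: 0.0
```

move_arm(
  linear=[
    [0,0.0024,-0.0024],
    [0,0.0048,-0.0048],
    [0,0.0048,-0.0048],
    [0,0.0048,-0.0048],
  ],
  twist=[
    [0,0,0],
    [0,0,0],
    [0,0,0],
    [0,0,0],
  ],
  hand=[-1,-1,-1,-1],
)

```text
time: 4.23
tool_pos: [530.9, 141.7, 29.3]
tcp_rot: [-135.0, 0.1, 87.0]
ft_force: [0.4, -0.4, 0.0]
finger_gap: 0.0
```

move_arm(
  linear=[
    [0,0.0024,-0.0024],
    [0,0.0048,-0.0048],
    [0,0.0048,-0.0048],
    [0,0.0048,-0.0048],
  ],
  twist=[
    [0,0,0],
    [0,0,0],
    [0,0,0],
    [0,0,0],
  ],
  hand=[-1,-1,-1,-1],
)

```text
time: 4.57
tool_pos: [533.0, 141.6, 29.4]
tcp_rot: [-135.0, 0.1, 87.0]
ft_force: [0.3, -0.9, 0.6]
finger_gap: 0.3
```

move_arm(
  linear=[
    [0,0.0024,-0.0024],
    [0,0.0048,-0.0048],
    [0,0.0048,-0.0048],
    [0,0.0048,-0.0048],
  ],
  twist=[
    [0,0,0],
    [0,0,0],
    [0,0,0],
    [0,0,0],
  ],
  hand=[-1,-1,-1,-1],
)

```text
time: 4.9
tool_pos: [533.9, 141.5, 28.3]
tcp_rot: [-134.9, 0.1, 87.0]
ft_force: [-11.1, 0.9, 6.5]
finger_gap: -0.2
```

move_arm(
  linear=[
    [0,0.0024,-0.0024],
    [0,0.0048,-0.0048],
    [0,0.0048,-0.0048],
    [0,0.0048,-0.0048],
  ],
  twist=[
    [0,0,0],
    [0,0,0],
    [0,0,0],
    [0,0,0],
  ],
  hand=[-1,-1,-1,-1],
)

```text
time: 5.23
tool_pos: [534.2, 141.5, 27.0]
tcp_rot: [-134.8, 0.1, 87.0]
ft_force: [-34.0, 0.6, 23.2]
finger_gap: -0.0
```

```bash
python3 - <<'E'
from h import *
dpose();print(r.sense()['tool_pos'])
rel(dk([-75,24,30]),87,45)
rel(dk([-75,-24,30]),87,45)
rel(dk([-62,-24,30]),87,45)
E
```

```text
dock [-56.74  23.86  27.  ] F [-34.02  -1.2   23.18] [-1.348e+02  1.000e-01  8.700e+01] gap -0.0 t 5.23
[534.18799844 141.49598465  27.0017606 ]
lin [ 0.0005 -0.05    0.0362] twist [-0.0023  0.0012 -0.0008] | mm [  0.1 -15.   10.8] deg [-0.2  0.1 -0.1] F [-34.    0.6  23.2] t 5.23
lin [-0.1595 -0.0498  0.0364] twist [-0.0023  0.0012 -0.0008] | mm [-47.9 -14.9  10.9] deg [-0.2  0.1 -0.1] F [-34.    0.6  23.2] t 5.23
lin [-0.1595 -0.0193  0.0057] twist [-0.0023  0.0012 -0.0008] | mm [-47.9  -5.8   1.7] deg [-0.2  0.1 -0.1] F [-34.    0.6  23.2] t 5.23
```

At 34 N the left paddle did not give, so it is the blank. I back off and try the right one.

move_arm(
  linear=[
    [0,-0.05,0.036],
    [0,-0.05,0.036],
    [-0.08,-0.05,0.036],
    [-0.16,-0.05,0.036],
    [-0.16,-0.05,0.036],
    [-0.16,-0.05,0.036],
    [-0.16,-0.04,0.026],
    [-0.16,-0.03,0.016],
    [-0.16,-0.02,0.006],
    [-0.16,-0.02,0.006],
    [-0.16,-0.02,0.006],
  ],
  twist=[
    [0,0,0],
    [0,0,0],
    [0,0,0],
    [0,0,0],
    [0,0,0],
    [0,0,0],
    [0,0,0],
    [0,0,0],
    [0,0,0],
    [0,0,0],
    [0,0,0],
  ],
  hand=[-1,-1,-1,-1,-1,-1,-1,-1,-1,-1,-1],
)

```text
time: 6.15
tool_pos: [538.2, 100.1, 27.8]
tcp_rot: [-134.3, 0.3, 86.9]
ft_force: [-5.7, 2.0, 1.6]
finger_gap: 0.1
```

```bash
python3 - <<'E'
from h import *
dpose()
rel(dk([-56,-24,30]),87,45)
E
```

```text
dock [-50.61 -17.26  27.76] F [-5.81  1.69  1.56] [-134.3    0.3   86.9] gap 0.1 t 6.15
lin [-0.0226 -0.0178  0.0077] twist [-0.0081  0.0017 -0.0036] | mm [-6.8 -5.3  2.3] deg [-0.7  0.2 -0.3] F [-5.7  2.   1.6] t 6.15
```

```bash
cat >> h.py <<'E'
def plate(n='top',w=(190,255,130,200)):
    a=snap(n);P=cloud(a);q=P[w[2]:w[3],w[0]:w[1]].reshape(-1,3);q=q[q[:,2]>66]
    print('plate z med',np.median(q[:,2]).round(2),'p30',np.percentile(q[:,2],30).round(2),len(q))
E
python3 - <<'E'
from h import *
plate();dpose();rel(dk([-51,-23,30]),87,45)
E
```

```text
plate z med 87.59 p30 85.56 1844
dock [-50.65 -17.25  27.74] F [-6.51  1.79  1.4 ] [-134.3    0.3   86.9] gap -0.1 t 6.2
lin [-0.0192 -0.0061 -0.0044] twist [-0.0081  0.0017 -0.0036] | mm [-5.8 -1.8 -1.3] deg [-0.7  0.2 -0.3] F [-6.4  2.1  1.4] t 6.2
```

move_arm(
  linear=[
    [0,-0.03,0.03],
    [0,-0.08,0.08],
    [0,-0.118,0.118],
    [0,-0.118,0.118],
    [0,-0.118,0.118],
    [0,-0.3,0.118],
    [0,-0.5,0.118],
    [0,-0.6,0],
    [0,-0.6,-0.1],
    [0,-0.6,-0.1],
    [0,-0.6,-0.1],
    [0,-0.6,-0.1],
  ],
  twist=[
    [0,0,0],
    [0,0,0],
    [0,0,0],
    [0,0,0],
    [0,0,0],
    [0,0,0],
    [0,0,0],
    [0,0,0],
    [0,0,0],
    [0,0,0],
    [0,0,0],
    [0,0,0],
  ],
  hand=[-1,-1,-1,-1,-1,-1,-1,-1,-1,-1,-1,-1],
)

```text
time: 7.2
tool_pos: [469.8, 130.5, 202.9]
tcp_rot: [-132.9, 1.0, 86.1]
ft_force: [0.3, 0.6, 0.3]
finger_gap: 0.0
```

```bash
python3 - <<'E'
from h import *
plate();dpose()
b=snap('side')
save(cv2.resize(b['frame'][130:250,210:370],(800,600),interpolation=cv2.INTER_CUBIC),'side2')
P=cloud(load('top'));m=np.zeros((384,512),bool);m[130:200,190:255]=1
m&=(P[...,2]>66)&(P[...,2]<120); q=P[m]
R=cv2.minAreaRect(q[:,:2].astype(np.float32));print(R)
rel(dk([0,0,200]),87)
E
```

```text
plate z med 87.35 p30 85.85 1455
dock [-120.37    9.26  203.94] F [ 0.34 -0.36  1.88] [-132.9    1.    86.1] gap 0.1 t 7.25
((582.96826171875, 114.97554016113281), (98.68185424804688, 122.10690307617188), 87.38992309570312)
lin [-0.0249  0.2774 -0.2891] twist [ 0.4764 -0.0055 -0.0142] | mm [ -7.5  83.2 -86.7] deg [42.9 -0.5 -1.3] F [-0.4  1.5 -0. ] t 7.3
```

View pics/side2.png

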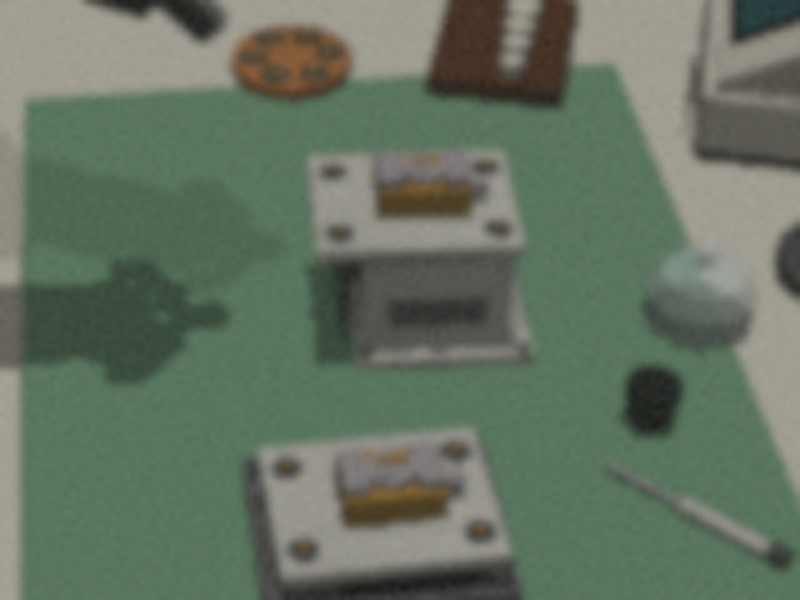

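The carrier has popped up. The plate rose about 6 mm in depth, and its front edge shows it too, moving from about row 262 to 250 at (325,255). I go above the holder with the gripper open.

move_arm(
  linear=[
    [-0.025,0.1,-0.29],
    [-0.025,0.2,-0.29],
    [-0.025,0.27,-0.285],
    [-0.025,0.27,-0.285],
    [-0.025,0.27,-0.285],
    [-0.025,0.27,-0.285],
    [-0.025,0.27,-0.285],
    [-0.025,0.27,-0.285],
    [-0.025,0.27,-0.285],
    [-0.025,0.27,-0.285],
    [-0.025,0.27,-0.285],
    [-0.025,0.27,-0.285],
  ],
  twist=[
    [0.476,-0.0055,-0.0142],
    [0.476,-0.0055,-0.0142],
    [0.476,-0.0055,-0.0142],
    [0.476,-0.0055,-0.0142],
    [0.476,-0.0055,-0.0142],
    [0.476,-0.0055,-0.0142],
    [0.476,-0.0055,-0.0142],
    [0.476,-0.0055,-0.0142],
    [0.476,-0.0055,-0.0142],
    [0.476,-0.0055,-0.0142],
    [0.476,-0.0055,-0.0142],
    [0.476,-0.0055,-0.0142],
  ],
  hand=[1,1,1,1,1,1,1,1,1,1,1,1],
)

```text
time: 8.3
tool_pos: [586.6, 115.0, 200.4]
tcp_rot: [-90.1, 0.0, 87.0]
ft_force: [1.0, 0.1, -1.2]
finger_gap: 85.2
```

```bash
python3 - <<'E'
from h import *
dpose()
rel([588.5,114.7,120],87.2);rel([588.5,114.7,86],87.2)
E
```

```text
dock [-3.0300e+00  1.3000e-01  2.0044e+02] F [ 0.97  0.18 -1.16] [-90.1   0.   87. ] gap 85.2 t 8.3
lin [-0.0005  0.2681 -0.0058] twist [ 0.0016 -0.0022 -0.0003] | mm [-0.2 80.4 -1.7] deg [ 0.1 -0.2 -0. ] F [ 1.   0.1 -1.2] t 8.3
lin [-0.0005  0.3815 -0.0055] twist [ 0.0016 -0.0022 -0.0003] | mm [-1.000e-01  1.144e+02 -1.700e+00] deg [ 0.1 -0.2 -0. ] F [ 1.   0.1 -1.2] t 8.3
```

move_arm(
  linear=[
    [0,0.1,-0.0055],
    [0,0.2,-0.0055],
    [0,0.27,-0.0055],
    [0,0.31,-0.0055],
    [0,0.34,-0.0055],
    [0,0.36,-0.0055],
    [0,0.375,-0.0055],
    [0,0.381,-0.0055],
    [0,0.381,-0.0055],
    [0,0.381,-0.0055],
    [0,0.381,-0.0055],
  ],
  twist=[
    [0.0016,-0.0022,0],
    [0.0016,-0.0022,0],
    [0.0016,-0.0022,0],
    [0.0016,-0.0022,0],
    [0.0016,-0.0022,0],
    [0.0016,-0.0022,0],
    [0.0016,-0.0022,0],
    [0.0016,-0.0022,0],
    [0.0016,-0.0022,0],
    [0.0016,-0.0022,0],
    [0.0016,-0.0022,0],
  ],
  hand=[1,1,1,1,1,1,1,1,1,1,1],
)

```text
time: 9.22
tool_pos: [589.2, 114.8, 87.1]
tcp_rot: [-90.1, 0.0, 87.2]
ft_force: [0.0, -0.6, -0.3]
finger_gap: 85.4
```

move_arm(
  linear=[
    [0,0,0],
    [0,0,0],
    [0,0,0],
    [0,0,0],
  ],
  twist=[
    [0,0,0],
    [0,0,0],
    [0,0,0],
    [0,0,0],
  ],
  hand=[0.2,0.05,0.05,0.05],
  force=30,
)

```text
time: 9.55
tool_pos: [589.3, 114.9, 87.2]
tcp_rot: [-90.1, 0.0, 87.2]
ft_force: [0.3, -0.2, -0.7]
finger_gap: 44.9
```

Clear of the plate. I close on the holder.

move_arm(
  linear=[
    [0,0,0],
    [0,0,0],
    [0,0,0],
    [0,0,0],
    [0,0,0],
    [0,0,0],
    [0,0,0],
  ],
  twist=[
    [0,0,0],
    [0,0,0],
    [0,0,0],
    [0,0,0],
    [0,0,0],
    [0,0,0],
    [0,0,0],
  ],
  hand=[0,-0.1,-0.2,-0.3,-0.5,-0.5,-0.5],
  force=50,
)

```text
time: 10.13
tool_pos: [589.3, 115.1, 87.4]
tcp_rot: [-90.1, -0.0, 87.2]
ft_force: [-1.9, 3.4, 3.2]
finger_gap: 37.2
```

```bash
python3 - <<'E'
from h import *
dpose();print(r.sense()['tool_pos'])
E
```

```text
dock [-0.33  0.41 87.38] F [-2.07  3.26  3.19] [-90.1  -0.   87.2] gap 37.2 t 10.13
[589.29073533 115.12932119  87.37992599]
```

move_arm(
  linear=[
    [0,-0.02,0],
    [0,-0.04,0],
    [0,-0.07,0],
    [0,-0.1,0],
    [0,-0.14,0],
    [0,-0.18,0],
    [0,-0.22,0],
    [0,-0.26,0],
    [0,-0.3,0],
    [0,-0.3,0],
    [0,-0.3,0],
    [0,-0.3,0],
  ],
  twist=[
    [0,0,0],
    [0,0,0],
    [0,0,0],
    [0,0,0],
    [0,0,0],
    [0,0,0],
    [0,0,0],
    [0,0,0],
    [0,0,0],
    [0,0,0],
    [0,0,0],
    [0,0,0],
  ],
  hand=[-0.5,-0.5,-0.5,-0.5,-0.5,-0.5,-0.5,-0.5,-0.5,-0.5,-0.5,-0.5],
)

```text
time: 11.13
tool_pos: [588.9, 115.1, 176.9]
tcp_rot: [-90.1, -0.0, 87.2]
ft_force: [-0.6, 0.3, -2.6]
finger_gap: 36.9
```

```bash
python3 - <<'E'
from h import *
dpose();print(r.sense()['tool_pos'])
b=snap('side');a=snap('top')
save(cv2.resize(b['frame'][80:290,210:370],(480,600),interpolation=cv2.INTER_CUBIC),'side3')
P=cloud(a)
w=P[145:205,310:370];m=a['frame'][145:205,310:370].astype(int);k=(m[...,1]<m[...,0]+12)
q=w[k];q=q[(q[:,2]<25)]
R=cv2.minAreaRect(q[:,:2].astype(np.float32));print(R)
# tray from the side view: grey floor pixels by ray onto z=4 plane
K,Rr,t=b['intrinsics'],b['R'],b['t'];f=b['frame'].astype(int)
mk=np.zeros(f.shape[:2],np.uint8);mk[255:312,262:340]=(f[255:312,262:340,1]<f[255:312,262:340,0]+10)&(f[255:312,262:340].max(2)<140)
n,l,st,c=cv2.connectedComponentsWithStats(mk);i=1+st[1:,4].argmax();v,u=np.nonzero(l==i)
d=np.linalg.inv(K)@np.stack([u,v,np.ones(len(u))]);d=Rr.T@d;C=-Rr.T@t;C=C[:,None]
X=C+d*(12-C[2])/d[2];print('side tray',st[i],cv2.minAreaRect(X[:2].T.astype(np.float32)))
E
```

```text
dock [ -0.75   0.38 176.9 ] F [-0.58  0.25 -2.6 ] [-90.1  -0.   87.2] gap 36.9 t 11.13
[588.8706904  115.1172107  176.89984652]
((552.6873168945312, -244.5188446044922), (141.34979248046875, 122.06370544433594), 3.0185842514038086)
side tray [ 269  260   65   48 2361] ((552.6273193359375, -243.80184936523438), (137.1818389892578, 124.28997039794922), 2.953899621963501)
```

View pics/side3.png

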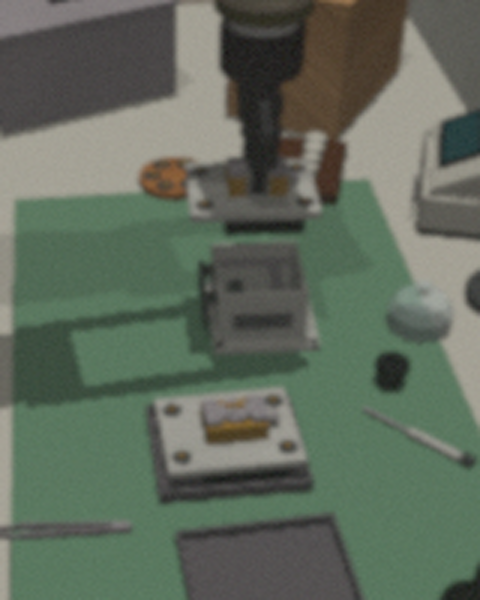

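The carrier hangs level and out of the dock at (255,195), and the dock below is empty. I carry it over to the tray.

```bash
python3 - <<'E'
from h import *
rel([552.6,-244.4,176],93.2)
E
```

```text
lin [-1.2026e+00  7.0000e-04  6.0900e-02] twist [-0.0001 -0.0666 -0.0001] | mm [-3.608e+02  2.000e-01  1.830e+01] deg [-0. -6. -0.] F [-0.4 -1.  -2.7] t 11.23
```

move_arm(
  linear=[
    [-0.04,0,0],
    [-0.1,0,0],
    [-0.18,0,0.01],
    [-0.26,0,0.01],
    [-0.34,0,0.02],
    [-0.42,0,0.02],
    [-0.5,0,0.03],
    [-0.58,0,0.03],
    [-0.66,0,0.03],
    [-0.74,0,0.04],
    [-0.82,0,0.04],
    [-0.9,0,0.05],
  ],
  twist=[
    [0,-0.005,0],
    [0,-0.01,0],
    [0,-0.015,0],
    [0,-0.02,0],
    [0,-0.025,0],
    [0,-0.03,0],
    [0,-0.036,0],
    [0,-0.042,0],
    [0,-0.048,0],
    [0,-0.054,0],
    [0,-0.06,0],
    [0,-0.066,0],
  ],
  hand=[-0.5,-0.5,-0.5,-0.5,-0.5,-0.5,-0.5,-0.5,-0.5,-0.5,-0.5,-0.5],
)

```text
time: 12.23
tool_pos: [559.7, -154.9, 175.2]
tcp_rot: [-89.9, -0.0, 93.2]
ft_force: [0.3, 0.1, -3.4]
finger_gap: 36.6
```

```bash
python3 - <<'E'
from h import *
rel([552.6,-244.4,130],93.2);dpose()
E
```

```text
lin [-0.2968  0.1504  0.04  ] twist [-0.001  -0.0003  0.0003] | mm [-89.   45.1  12. ] deg [-0.1 -0.   0. ] F [ 0.3  0.1 -3.4] t 12.23
dock [ -15.74 -270.75  175.16] F [ 0.25  0.12 -3.41] [-89.9  -0.   93.2] gap 36.6 t 12.23
```

move_arm(
  linear=[
    [-0.08,0,0.01],
    [-0.15,0,0.02],
    [-0.21,0,0.03],
    [-0.26,0.02,0.04],
    [-0.29,0.05,0.04],
    [-0.297,0.1,0.04],
    [-0.297,0.13,0.04],
    [-0.297,0.15,0.04],
    [-0.297,0.15,0.04],
    [-0.297,0.15,0.04],
    [-0.297,0.15,0.04],
    [-0.297,0.15,0.04],
  ],
  twist=[
    [-0.001,0,0],
    [-0.001,0,0],
    [-0.001,0,0],
    [-0.001,0,0],
    [-0.001,0,0],
    [-0.001,0,0],
    [-0.001,0,0],
    [-0.001,0,0],
    [-0.001,0,0],
    [-0.001,0,0],
    [-0.001,0,0],
    [-0.001,0,0],
  ],
  hand=[-0.5,-0.5,-0.5,-0.5,-0.5,-0.5,-0.5,-0.5,-0.5,-0.5,-0.5,-0.5],
)

```text
time: 13.23
tool_pos: [553.3, -244.4, 131.2]
tcp_rot: [-90.1, 0.0, 93.2]
ft_force: [-0.1, 0.0, -1.5]
finger_gap: 37.2
```

```bash
python3 - <<'E'
from h import *
s=r.sense();print(s['tool_pos'],s['tcp_rot'],s['ft_force'])
a=snap('top');save(cv2.resize(a['frame'][120:220,250:400],(750,500),interpolation=cv2.INTER_CUBIC),'top3')
P=cloud(a)[130:215,312:380].reshape(-1,3)
for lo,hi in((108,123),):
    q=P[(P[:,2]>lo)&(P[:,2]<hi)];print(len(q),np.median(q[:,2]),cv2.minAreaRect(q[:,:2].astype(np.float32)))
    A=np.c_[q,np.ones(len(q))][:,[0,1,3]];k=np.abs(q[:,2]-np.median(q[:,2]))<4
    c=np.linalg.lstsq(A[k],q[k,2],rcond=None)[0];print('tilt deg',np.degrees(c[:2]))
rel([552.6,-244.4,70],93.2)
E
```

```text
[ 553.32008613 -244.35665191  131.19921467] [-9.00878230e+01  2.01795136e-02  9.32077142e+01] [-0.11555228  0.04096292 -1.48897413]
1 122.28741214558029 ((487.0641174316406, -259.8444519042969), (0.0, 0.0), 0.0)
tilt deg [11.1981047  -5.97409123]
lin [0.0004 0.204  0.0025] twist [ 0.001   0.     -0.0002] | mm [ 0.1 61.2  0.8] deg [ 0.1  0.  -0. ] F [ 0.7  0.4 -3. ] t 13.28
```

View pics/top3.png

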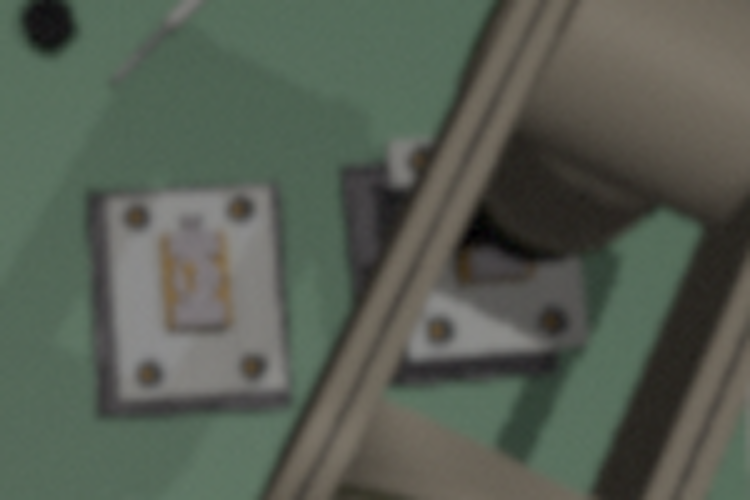

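The arm hides the middle, but the carrier (corners about (395,150) and (580,345)) is squarely over the tray. I lower it to just above the floor.

move_arm(
  linear=[
    [0,0.05,0.0025],
    [0,0.1,0.0025],
    [0,0.15,0.0025],
    [0,0.19,0.0025],
    [0,0.22,0.0025],
    [0,0.245,0.0025],
    [0,0.265,0.0025],
    [0,0.277,0.0025],
    [0,0.277,0.0025],
    [0,0.277,0.0025],
    [0,0.277,0.0025],
  ],
  twist=[
    [0.001,0,0],
    [0.001,0,0],
    [0.001,0,0],
    [0.001,0,0],
    [0.001,0,0],
    [0.001,0,0],
    [0.001,0,0],
    [0.001,0,0],
    [0.001,0,0],
    [0.001,0,0],
    [0.001,0,0],
  ],
  hand=[-0.5,-0.5,-0.5,-0.5,-0.5,-0.5,-0.5,-0.5,-0.5,-0.5,-0.5],
)

```text
time: 14.2
tool_pos: [553.1, -244.8, 48.8]
tcp_rot: [-90.1, 0.1, 93.2]
ft_force: [0.3, -0.3, -3.3]
finger_gap: 36.9
```

```bash
python3 - <<'E'
from h import *
s=r.sense();print(s['tool_pos'],s['tcp_rot'],s['ft_force'])
rel([552.6,-244.4,42],93.2)
b=snap('side');save(cv2.resize(b['frame'][210:330,240:400],(800,600),interpolation=cv2.INTER_CUBIC),'side4')
E
```

```text
[ 553.14137983 -244.78273494   48.83057887] [-9.00509295e+01  5.64527046e-02  9.32011787e+01] [ 0.26165906 -0.25044446 -3.29126804]
lin [0.0014 0.0228 0.0018] twist [ 0.0006  0.     -0.0006] | mm [0.4 6.8 0.5] deg [ 0.1  0.  -0.1] F [ 0.3 -0.3 -3.3] t 14.2
```

View pics/side4.png

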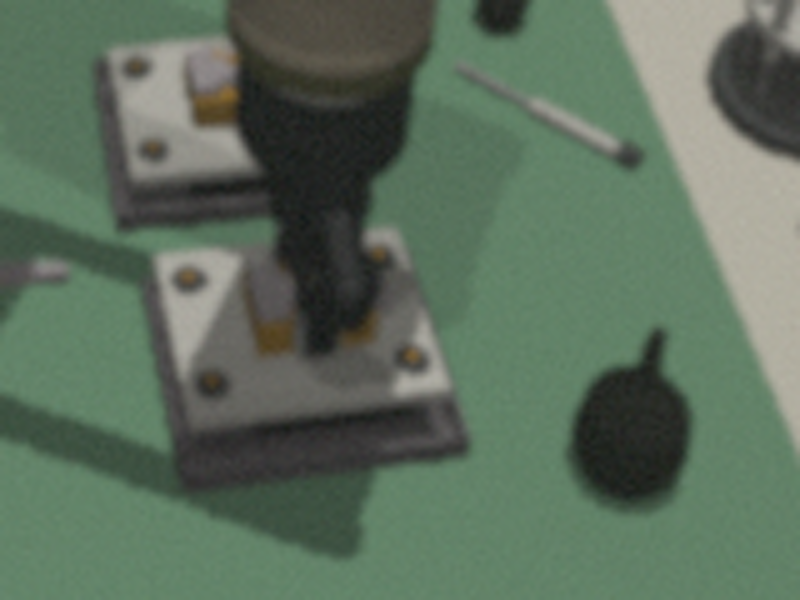

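The picture shows the carrier level inside the tray outline, plate at (300,330) and tray edge at (320,455). I lower it in small steps until it touches.

move_arm(
  linear=[
    [0.001,0.005,0.0018],
    [0.001,0.01,0.0018],
    [0.001,0.015,0.0018],
    [0.001,0.019,0.0018],
    [0.001,0.023,0.0018],
    [0.001,0.023,0.0018],
  ],
  twist=[
    [0,0,0],
    [0,0,0],
    [0,0,0],
    [0,0,0],
    [0,0,0],
    [0,0,0],
  ],
  hand=[-0.5,-0.5,-0.5,-0.5,-0.5,-0.5],
)

```text
time: 14.75
tool_pos: [552.4, -244.4, 41.5]
tcp_rot: [-90.0, 0.0, 93.2]
ft_force: [-0.3, 0.1, -1.9]
finger_gap: 36.7
```

move_arm(
  linear=[
    [0,0.003,0],
    [0,0.006,0],
    [0,0.006,0],
    [0,0.006,0],
  ],
  twist=[
    [0,0,0],
    [0,0,0],
    [0,0,0],
    [0,0,0],
  ],
  hand=[-0.5,-0.5,-0.5,-0.5],
)

```text
time: 15.08
tool_pos: [552.3, -244.4, 39.7]
tcp_rot: [-90.0, 0.0, 93.2]
ft_force: [-0.8, 0.6, -3.5]
finger_gap: 36.8
```

move_arm(
  linear=[
    [0,0.003,0],
    [0,0.006,0],
    [0,0.006,0],
    [0,0.006,0],
  ],
  twist=[
    [0,0,0],
    [0,0,0],
    [0,0,0],
    [0,0,0],
  ],
  hand=[-0.5,-0.5,-0.5,-0.5],
)

```text
time: 15.42
tool_pos: [552.5, -244.5, 38.5]
tcp_rot: [-90.0, 0.1, 93.2]
ft_force: [-2.4, 1.7, 5.4]
finger_gap: 37.0
```

Contact came at 38.5, as predicted. I check the centring from the side depth before letting go.

```bash
python3 - <<'E'
from h import *
b=snap('side');P=cloud(b);f=b['frame'].astype(int)
w=np.zeros(f.shape[:2],bool);w[240:312,262:340]=1
z=P[...,2]
inb=w&(np.abs(P[...,0]-552)<80)&(np.abs(P[...,1]+244)<70)
q=P[inb&(z>29)&(z<43)];print('plate',np.median(q[:,2]),cv2.minAreaRect(q[:,:2].astype(np.float32)))
k=np.abs(q[:,2]-np.median(q[:,2]))<4;A=np.c_[q[k,:2],np.ones(k.sum())];print('tilt',np.degrees(np.linalg.lstsq(A,q[k,2],rcond=None)[0][:2]))
E
```

```text
plate 36.137358008572114 ((549.3134765625, -244.5218505859375), (122.90465545654297, 100.30343627929688), 3.0528626441955566)
tilt [-0.05461861  0.26639282]
```

move_arm(
  linear=[
    [0,-0.002,0],
    [0,-0.002,0],
    [0,-0.002,0],
    [0,-0.002,0],
    [0,-0.002,0],
  ],
  twist=[
    [0,0,0],
    [0,0,0],
    [0,0,0],
    [0,0,0],
    [0,0,0],
  ],
  hand=[0,0.2,0.6,0.7,0.7],
)

```text
time: 15.88
tool_pos: [552.5, -244.5, 39.1]
tcp_rot: [-90.0, 0.1, 93.2]
ft_force: [-0.7, -0.1, -0.6]
finger_gap: 72.6
```

move_arm(
  linear=[
    [0,-0.03,0],
    [0,-0.1,0],
    [0,-0.2,0],
    [0,-0.33,0],
    [0,-0.46,0],
    [0,-0.6,0],
    [0,-0.7,0],
    [0,-0.7,0.3],
    [0,-0.7,0.6],
    [0,-0.7,0.6],
    [0,-0.7,0.6],
    [0,-0.7,0.6],
  ],
  twist=[
    [0,0,0],
    [0,0,0],
    [0,0,0],
    [0,0,0],
    [0,0,0],
    [0,0,0],
    [0,0,0],
    [0,0,0],
    [0,0,0],
    [0,0,0],
    [0,0,0],
    [0,0,0],
  ],
  hand=[0.7,0.7,0.7,0.7,0.7,0.7,0.7,0.7,0.7,0.7,0.7,0.7],
)

```text
time: 16.88
tool_pos: [368.7, -254.2, 249.1]
tcp_rot: [-90.0, 0.1, 93.1]
ft_force: [-0.0, 0.8, -0.1]
finger_gap: 72.5
```

```bash
python3 - <<'E'
from h import *
s=r.sense();print(s['tool_pos'],s['finger_gap'],s['ft_force'])
for n,w in(('side',(240,312,262,345)),('top',(140,210,305,375))):
    b=snap(n);P=cloud(b);m=np.zeros((384,512),bool);m[w[0]:w[1],w[2]:w[3]]=1
    z=P[...,2];q=P[m&(z>29)&(z<43)&(np.abs(P[...,0]-552)<80)&(np.abs(P[...,1]+244)<70)]
    print(n,np.median(q[:,2]),cv2.minAreaRect(q[:,:2].astype(np.float32)))
a=load('top')['frame'];save(cv2.resize(a[90:250,180:400],(770,560),interpolation=cv2.INTER_CUBIC),'top5')
E
```

```text
[ 368.65397619 -254.18430887  249.13898204] 72.46966225638108 [-0.04299031  0.75045138 -0.08344423]
side 36.12453289983837 ((549.2403564453125, -244.51654052734375), (123.35163116455078, 101.97056579589844), 3.280791759490967)
top 37.93186550089945 ((546.3446655273438, -245.11734008789062), (122.69432830810547, 99.04888153076172), 3.154813051223755)
```

View pics/top5.png

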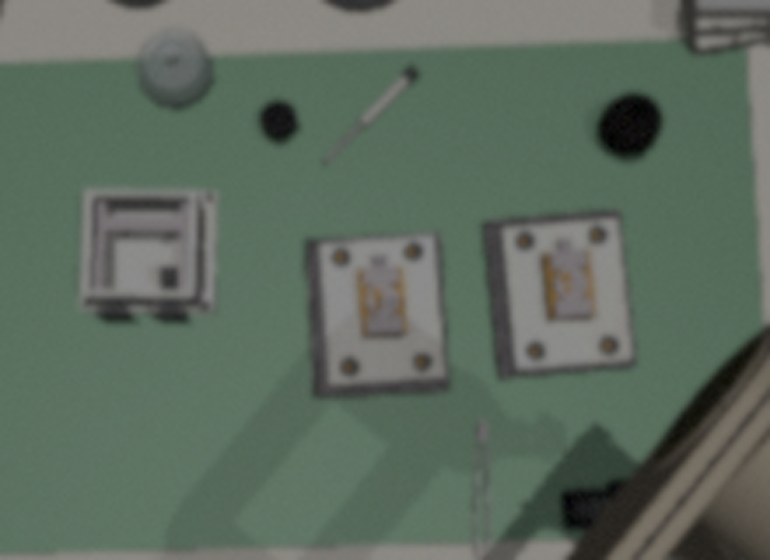

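The final picture shows the carrier lined up in the right-hand tray at (567,290), the dock empty at (150,250), and everything else where it was. I hand in.

```bash
python3 -c "
from bench import r
print(r.hand_in())"
```

```text
the job is handed in; nothing more can be done
None
```

The carrier is out of the dock and standing in the middle of the empty transfer tray. I handed the job in at about 17 s on the robot's clock, with no verdict reported.

- **Latch:** The left paddle did not give at 34 N, so it is the blank. The right one gave about 6 mm at roughly 6 N, and the carrier popped up; depth showed a rise of about 6 mm. The arm reached the right paddle sooner than I planned. It overshot while crossing over and pressed the latch about 7 mm off the middle of the paddle. The force at the end of that move was only about 6 N.
- **Placing:** I took the carrier by the holder at 50 N and lifted it straight out, level. I lowered it in small steps until it touched (about 5 N) before letting go.
- **Last checks:** After release, the two views put the holder's centre within about 2 mm of the tray's centre, in opposite directions (x 551.3 from the top and 554.2 from the side, against 552.6). The carrier's turn agreed with the tray's to within about 0.5°. Plate height was 36.1 mm from the side, against 36 expected. The top camera read 37.9 mm, but it had read about 2 mm high on other heights too.
- **Rest of the bench:** The gripper is clear, and in the last picture the other carrier and the other things in view looked unmoved. I did not measure their positions again.

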